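Cap a sample cell in the closing press and hold it shut

TASK

Close the sample cell that stands in the lever press: put the orange plug cap squarely into its open mouth, so that the cap's flange rests flat on the rim, and let go of it. Then bring the press handle over and down all the way to its stop, so that the pad clamps the cap, and keep it there: the sealing cement has to grip and the spring would throw the lever open again, so finish while the fingers still hold the handle hard down. Leave the cell in its nest, and do not disturb the white cap and the closed cell on the bench.

Things in the scene. Friction and masses are not known exactly. Their poses are not given: they have to be found in the camera images.
- press: Bench lever press, blue base plate 190 x 112 x 14 mm, fixed. Origin: on the worktop, straight below the nest's middle; x points from the handle side (front) to the hinge, y along the hinge axis, z up. Base: x -55 to 135, y -56 to 56 mm. An aluminium nest block 66 x 66 mm, top at z = 28 mm, holds the cell; blue hinge cheeks stand at x = 95 mm, up to z = 105 mm.
- nest (a point): Centre of the floor of the round nest (47 mm wide, 10 mm deep), 18 mm above the worktop. Two thin stop posts for the lever's arms stand beside and behind it, at (52, 46) and (52, -46) mm in the press frame, up to z = 82 mm.
- hinge (a point): Middle of the lever's hinge axis, at (95, 0, 88) mm in the press frame; the lever turns about the press's y axis.
- press_lever (a joint): Lever angle (rad): 0 = open, standing up, leaning 15 degrees back past the hinge, clear of the space over the nest; 1.833 = level, on its stop. A spring drives it open: about 1 N at the handle when open, 5 N when level; some 12 N hold it on its stop with a cap under the pad. It is a fork: two steel side arms 92 mm apart, joined by the handle bar and a cross-beam with the pad.
- handle (a point): Middle of the round black handle bar, 16 mm thick, along the press's y axis, 84 mm clear between the side arms, 170 mm from the hinge axis. In the press frame (x, z) it is at (139, 252) mm when open, (-75, 88) mm when down. It can be pinched from above, fingers closing along the press's x, and turns in the fingers as the lever swings.
- cell: Open whitish metal ring cell, 45 mm diameter, 38 mm high, standing loose in the nest, so its rim is 56 mm above the worktop. Origin: centre of its underside, z up. Its mouth is about 29 mm wide.
- plug_cap: Orange plug cap, right way up on the worktop, 30 g: a ribbed round head 38 mm wide, from 6 to 20 mm above its underside, over a plug 26 mm wide and 6 mm long with a tapered foot. Origin: centre of the plug's underside, z up. Seated, its origin is 32 mm above the cell's, on the same axis, and its top 70 mm above the worktop.
- white_cap: Bystander: white snap cap, 36 mm diameter, 14 mm high, lying on the worktop; origin at the centre of its underside.
- closed_cell: Bystander: a finished, closed white cell with a black sealing ring, 46 mm diameter, 45 mm high, standing on the worktop at the left; origin at the centre of its underside.
- pad (a point): Middle of the face of the sprung black rubber pad, 26 mm wide, under the lever's cross-beam, 95 mm from the hinge axis. It points down on the middle of the nest when the lever is level, meets the seated cap about 0.04 rad before the stop and then gives 4 mm.
There are look-alikes about, which are no part of the job. There is more than one size of the plug_cap; the job needs the smallest.

How it is judged:
On the way, in this order (a step that is already met when the one before it is completed fails the run):
1. the orange plug cap sits in the cell's mouth, flange flat on the rim, let go, while the lever is still open (horizontal distance between plug_cap and cell below 0.003 m and z of plug_cap in the frame of cell between 0.03 and 0.0335 m and angle between plug_cap's own z axis and vertical below 0.06 rad and contact force between the fingers and plug_cap below 0.1 N and value of joint press_lever below 0.3 rad), for 0.2 s.
2. the lever is held down on its stop with the pad clamping the cap (value of joint press_lever above 1.79 rad and contact force between press and plug_cap above 5 N and contact force between the fingers and press above 2 N), for 0.5 s.
At the end, for the whole second after the job is handed in: The fingers still hold the lever within 0.043 rad of its stop with over 2 N, and the pad clamps the cap with over 5 N; the untouched cap sits in the cell's mouth within 3 mm of its axis, flange on the rim within 1.5 mm and 0.06 rad; the cell stands upright in the nest (all of step 2 and contact force between the fingers and plug_cap below 0.1 N and horizontal distance between plug_cap and cell below 0.003 m and z of plug_cap in the frame of cell between 0.03 and 0.0335 m and angle between the z axis of plug_cap and the z axis of cell, either way round below 0.06 rad and horizontal distance between cell and nest below 0.004 m and height (world z) of cell below 0.0205 m and angle between cell's own z axis and vertical below 0.06 rad); the arm keeps its last pose, push and grip.
It fails at once if the white cap or the closed cell is moved by more than 15 mm (distance of any of white_cap, closed_cell from where it was at the start of the episode above 0.015 m).
It fails at once if the cell is lifted out of its nest (height (world z) of cell above 0.03 m).
It also fails if it takes over 54 s, if anything falls off the work surface, if the arm or the gripper's body presses on something with over 40 N, if the wrist force passes 120 N, or if a joint passes its speed limit or range.

ROBOT

A 6-joint arm with a two-finger parallel gripper is mounted at the origin on a cart in front of the work surface, level with it; the furniture and walls round the work are solid. World frame = base frame: x ahead of the robot, y to its left, z up, the work surface at z = 0. Lengths are in m, angles in rad, forces in N, time in s.
With the tool pointing down it reaches from about 0.325 to 1 m from the base axis. Payload 5.1 kg.
Tool frame: the origin (TCP) lies on the centre line of the jaws, within the pads' length; the fingertips stand 22 mm ahead of it and the grasp point (between the pads) lies 3 mm ahead of it; z points along the fingers, y is the line along which they close (so a half turn about z gives the same grasp; the last joint's range is limited). The gripper opens to 85 mm and grips with 20 to 120 N. Pads are 22 mm wide; open, the fingers measure 114 mm over their backs; the gripper's body (76 mm by 85 mm) begins 54 mm behind the grasp point. The pads swing forward as they close: fully open they stand 13 mm farther back than shut.
Start: joints at [-1.32, 0.124, 1.65, -0, 1.367, -0.083], TCP at [0.213, -0.614, 0.253] pointing down, gripper open.
Joint ranges: [-2.61, 2.61], [-1.02, 2.33], [0.03, 2.71], [-1.35, 4.49], [0.32, 2.68], [-2.91, 2.91]. Speed limits (rad/s): [2.57, 2.57, 3.14, 3.14, 3.14, 3.14].

INTERFACE

Orientations are given as a 3x3 rotation matrix whose columns are the frame's x, y, z axes.
In Python, from cell import arm, camera, workorder, look_for gives the robot as it stands. The module is installed in compiled form; this text tells all that it offers.
- The arm moves only by the tool play_rows, never from a script. Its argument "series" is a list of rows, each a list of 3 entries, a list of its own where there are three numbers: the shift along the tool's x, y, z in mm, then the turn, a rotation vector about the tool's x, y, z in degrees, then the finger opening in mm, from 0 to 85.4. In form: [[[tx, ty, tz], [rx, ry, rz], fingers], ...]. A call has 1 to 5 rows; each row is the pose to reach, as a shift and turn from the pose commanded when the call began, along the tool's axes at that moment; what a row does not reach only later rows make up. A row lasts 1/8 s, in which the tool goes at most 62.5 mm and 10.7 degrees, less where a joint would pass 70% of its speed; a pose out of reach is approached as far as the arm can. A call with a gripper value outside its range is refused whole. The fingers move at their own pace and stop on an object; "newtons" is the grip in N (left out, the last holds). Time passes only in rows, so rows that repeat a pose let the fingers close. It gives the time, the measured TCP pose, the force, the opening and the grip force at its end, in the units of the state.
- arm.observe(): the state, without advancing time (a new reading comes with each control period).
- camera(name): name is "scene" or "side" or "wrist"; returns a dict with "pixels" (384x512x3 uint8, red, green, blue), "z_map" (384x512 float32, m along the optical axis (not along the pixel's ray), 0 where there is no reading), "fx", "fy", "cx", "cy" (pixels), "xyz" and "attitude" of the camera in the world. Camera axes: x right, y down, z forward; pixel columns grow to the right and rows downward; lengths in m; the calibration is good to about 2 mm. A picture is of the moment at which its call begins.
- workorder.hand_in(): hands the job in; it is judged then, once.
Trained networks look in a picture, given as the dict that the camera call returned (one of the last four; its "shot" number tells which), for a name from the list of things; names that differ only in an ending like _2 or _b are one class to them, and where a whole thing is asked for, a point or a joint stands for the part that bears it (a point fixed in the world has none). Each returns a list of dicts, best first, with "score" (0 to 1); they miss things now and then, are a little off and sometimes report something else, mostly with a low value. They report only what shows in the picture. A call takes as long as a camera call. They do not tell look-alikes from the thing itself.
- look_for(target, picture): "bbox" ([left, top, right, bottom] in pixels, round what is visible of it).
The state is a dict: "time": time; "qpos": joint angles; "qvel": joint speeds; "joint_efforts": joint torques, N m; "tool_pos": TCP position; "tcp_rot": TCP orientation; "force": force on the tool from outside, world axes, zero at the start; "ft_torque": the same for the moment, N m; "finger_gap": finger opening in m; "grasp_force": force on a finger pad.
Only numpy, scipy, OpenCV 4.12 (cv2) and the standard library are available. Lean on these libraries where they do the work, as an engineer would, in place of code of your own. Each camera call takes 0.05 s, during which the arm holds its last target. There are 200 camera calls.

## Working session

There is one attempt and no reset: what is moved stays moved. The work goes in short steps, Python scripts to look and compute and a tool call to move; the robot and the scene stay as the last step left them, time stands still between calls to the robot, and variables do not carry over. Pictures are saved under pics/ and viewed, at most 10 in all, crops included, and the job is handed in when it is done.

Besides the shell and the picture viewer there is one more tool, called after "Call:" as name(argument=value, ...), one argument or row to a line, values as JSON. play_rows: Moves the arm, as the interface text tells. Its arguments: {"type":"object","properties":{"series":{"type":"array","items":{"type":"array"}},"newtons":{"type":"number"}},"required":["series"]}

```bash
mkdir -p pics
cat > h.py <<'E'
import numpy as np, cv2
from cell import arm, camera, workorder, look_for
def world(c,u,v,z=None):
    """pixel arrays -> world points by z_map"""
    u=np.asarray(u);v=np.asarray(v)
    d=c["z_map"][v.astype(int),u.astype(int)] if z is None else z
    p=np.stack([(u-c["cx"])/c["fx"]*d,(v-c["cy"])/c["fy"]*d,d],-1)
    return p@np.array(R(c)).T+np.array(c["xyz"])
def R(c):
    a=np.array(c["attitude"],float)
    return a
def cloud(c):
    v,u=np.mgrid[0:384,0:512]; return world(c,u,v)
def save(c,n): cv2.imwrite("pics/"+n,c["pixels"][:,:,::-1])
E
python3 - <<'E'
from h import *
ims=[]
for n in("scene","side"):
    c=camera(n); ims.append(c["pixels"]); np.savez(n,**{k:v for k,v in c.items()})
    print(n,np.round(c["xyz"],3),np.round(c["attitude"],3).tolist(),c["fx"])
    P=cloud(c)
    for t in("press","cell","plug_cap","white_cap","closed_cell","handle"):
        for r in look_for(t,c)[:4]:
            b=np.array(r["bbox"]); m=((b[:2]+b[2:])/2).astype(int)
            print(t,round(r["score"],2),b.round().tolist(),P[m[1],m[0]].round(3))
cv2.imwrite("pics/a.png",cv2.resize(np.hstack(ims),(800,300))[:,:,::-1])
s=arm.observe();print(s["time"],s["tool_pos"],np.round(s["tcp_rot"],3).tolist(),s["finger_gap"])
E
```

```text
scene [-0.147  0.503  0.746] [[-0.545, -0.477, 0.689], [-0.838, 0.318, -0.443], [-0.007, -0.819, -0.573]] 355.1100386526621
press 0.75 [159.0, 160.0, 250.0, 280.0] [0.596 0.194 0.089]
cell 0.63 [212.0, 239.0, 228.0, 257.0] [0.533 0.184 0.028]
plug_cap 0.78 [290.0, 228.0, 308.0, 249.0] [ 0.438 -0.03   0.027]
plug_cap 0.76 [264.0, 233.0, 280.0, 249.0] [0.471 0.041 0.026]
plug_cap 0.64 [313.0, 220.0, 327.0, 232.0] [ 0.45  -0.128  0.023]
plug_cap 0.36 [159.0, 157.0, 248.0, 279.0] [0.6   0.195 0.094]
white_cap 0.59 [343.0, 211.0, 353.0, 218.0] [ 0.45  -0.251  0.012]
closed_cell 0.67 [169.0, 294.0, 189.0, 314.0] [0.4   0.362 0.044]
handle 0.74 [162.0, 161.0, 213.0, 236.0] [0.8   0.162 0.031]
side [0.583 0.962 0.784] [[-1.0, 0.006, -0.024], [0.023, 0.546, -0.838], [0.008, -0.838, -0.546]] 395.91556263812487
press 0.94 [211.0, 188.0, 298.0, 294.0] [ 0.568  0.07  -0.001]
cell 0.8 [265.0, 251.0, 279.0, 271.0] [0.524 0.209 0.051]
plug_cap 0.75 [274.0, 224.0, 290.0, 236.0] [0.485 0.05  0.028]
plug_cap 0.69 [281.0, 208.0, 298.0, 221.0] [ 0.458 -0.021  0.029]
plug_cap 0.58 [284.0, 192.0, 294.0, 205.0] [ 0.452 -0.12   0.02 ]
plug_cap 0.39 [266.0, 251.0, 280.0, 268.0] [0.521 0.208 0.058]
white_cap 0.65 [208.0, 189.0, 250.0, 274.0] [0.628 0.278 0.212]
closed_cell 0.94 [312.0, 303.0, 323.0, 326.0] [0.43  0.373 0.045]
closed_cell 0.4 [210.0, 190.0, 250.0, 273.0] [0.628 0.278 0.212]
handle 0.55 [208.0, 190.0, 250.0, 273.0] [0.628 0.278 0.212]
0.7 [ 0.21296018 -0.61412424  0.25336425] [[0.945, 0.328, 0.0], [0.328, -0.945, -0.0], [0.0, 0.0, -1.0]] 0.08515761310156263
```

View pics/a.png

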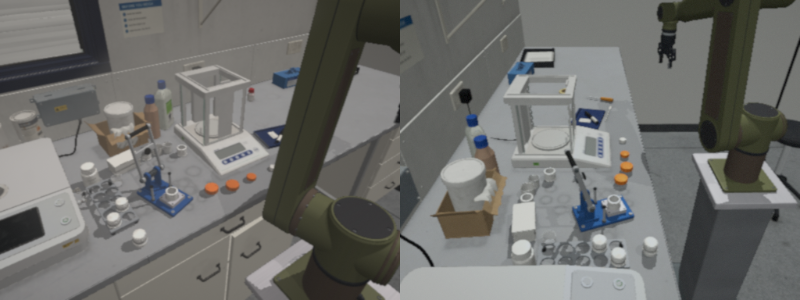

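The picture shows the press with the open cell (scene px ~220,248) and three orange caps in a row. The farthest one, scene px ~320,226, looks smallest. The closed cell is at ~179,304 and the white cap at ~348,214.

```bash
cat >> h.py <<'E'
def orange(c):
    h=cv2.cvtColor(c["pixels"],cv2.COLOR_RGB2HSV)
    return ((h[...,0]<16)&(h[...,0]>3)&(h[...,1]>170)&(h[...,2]>90)).astype(np.uint8)
def blobs(c,mask,zr,minn=25):
    P=cloud(c); m=mask.astype(bool)&(P[...,2]>zr[0])&(P[...,2]<zr[1])
    n,l=cv2.connectedComponents(m.astype(np.uint8))
    return [P[l==i] for i in range(1,n) if (l==i).sum()>=minn]
E
python3 - <<'E'
from h import *
for n in("scene","side"):
    c=dict(np.load(n+".npz",allow_pickle=True)); c={k:(v.item() if v.ndim==0 else v) for k,v in c.items()}
    for B in blobs(c,orange(c),(-.01,.06)):
        if not(.3<B[:,0].mean()<.7): continue
        t=B[B[:,2]>np.percentile(B[:,2],70)-.004]
        (x,y),r=cv2.minEnclosingCircle(B[:,:2].astype(np.float32))
        print(n,len(B),"circ",round(x,4),round(y,4),"r",round(r,4),"ztop",np.percentile(B[:,2],90).round(4),"wid",np.ptp(B,0).round(3))
    h=cv2.cvtColor(c["pixels"],cv2.COLOR_RGB2HSV)
    blue=(abs(h[...,0].astype(int)-110)<12)&(h[...,1]>140)
    for B in blobs(c,blue,(.004,.022),60):
        if .4<B[:,0].mean()<.8 and B[:,1].mean()>.05:
            print(n,"base",len(B),cv2.minAreaRect(B[:,:2].astype(np.float32)),B[:,2].mean())
E
```

```text
side 28 circ 0.4558 -0.1286 r 0.0163 ztop 0.0208 wid [0.027 0.032 0.011]
side 59 circ 0.4549 -0.0329 r 0.0225 ztop 0.027 wid [0.041 0.041 0.017]
side 44 circ 0.4834 0.0554 r 0.0195 ztop 0.0236 wid [0.039 0.015 0.015]
side base 979 ((0.5572099685668945, 0.20533090829849243), (0.18515844643115997, 0.10852883756160736), 18.829919815063477) 0.013644630148103134
```

Call:
play_rows(
  series=[
    [[40, -40, -3], [0, 0, -9], 85],
    [[80, -80, -6], [0, 0, -18], 85],
    [[120, -120, -9], [0, 0, -27], 85],
    [[160, -160, -12], [0, 0, -36], 85],
    [[200, -200, -14], [0, 0, -45], 85],
  ],
)

```text
time: 1.32
tool_pos: [0.3369, -0.3581, 0.2677]
tcp_rot: [[0.432, 0.902, 0.001], [0.902, -0.432, -0.001], [-0.0, 0.001, -1.0]]
force: [1.2, -0.8, -0.1]
finger_gap: 0.0848
grasp_force: 0.0
```

Call:
play_rows(
  series=[
    [[52, 0, -3], [0, 0, -9], 85],
    [[104, 0, -6], [0, 0, -18], 85],
    [[156, 0, -9], [0, 0, -27], 85],
    [[208, 0, -12], [0, 0, -36], 85],
    [[250, 2, -12], [0, 0, -45], 85],
  ],
)

```text
time: 1.95
tool_pos: [0.4479, -0.1338, 0.2801]
tcp_rot: [[-0.333, 0.943, 0.002], [0.943, 0.333, -0.001], [-0.001, 0.001, -1.0]]
force: [0.1, -0.8, 0.0]
finger_gap: 0.0852
grasp_force: 0.0
```

```bash
cat > w.py <<'E'
from h import *
import sys
c=camera("wrist"); s=arm.observe()
print(s["time"],np.round(s["tool_pos"],4),np.round(c["xyz"],3),np.round(c["attitude"],2).tolist(),round(c["fx"],1))
for B in blobs(c,orange(c),(-.01,.09),100):
    t=B[B[:,2]>np.percentile(B[:,2],90)-.004]
    (x,y),r=cv2.minEnclosingCircle(t[:,:2].astype(np.float32))
    print(len(t),"circ",round(x,4),round(y,4),"r",round(r,4),"mid",((t.max(0)+t.min(0))/2).round(4),"ztop",np.median(t[:,2]).round(4))
save(c,sys.argv[1]); np.savez("wrist",**c)
E
python3 w.py w1.png
```

```text
2.0 [ 0.4493 -0.1307  0.2798] [ 0.425 -0.067  0.401] [[0.94, 0.32, 0.09], [0.33, -0.91, -0.26], [-0.0, 0.28, -0.96]] 327.1
1508 circ 0.483 0.0365 r 0.0251 mid [0.4827 0.0325 0.0264] ztop 0.0267
1651 circ 0.4541 -0.04 r 0.0247 mid [ 0.4541 -0.0398  0.0267] ztop 0.0269
707 circ 0.4535 -0.1357 r 0.0181 mid [ 0.4531 -0.1358  0.0205] ztop 0.0203
```

View pics/w1.png

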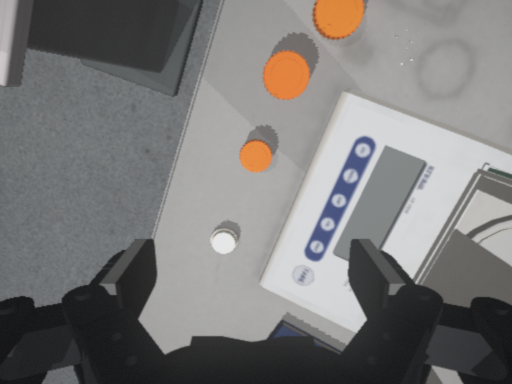

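The wrist picture shows the small cap at px (255,157) with two larger caps above it. The small cap's depth gives a 38 mm width and a 20 mm top. The white cap is at (224,240).

Call:
play_rows(
  series=[
    [[-3, 1, 55], [0, 0, 0], 60],
    [[-6, 2, 110], [0, 0, 0], 55],
    [[-6, 2, 150], [0, 0, 0], 55],
    [[-6, 2, 160], [0, 0, 0], 55],
    [[-6, 2, 160], [0, 0, 0], 55],
  ],
)

```text
time: 2.62
tool_pos: [0.4514, -0.1408, 0.1198]
tcp_rot: [[-0.327, 0.945, 0.0], [0.945, 0.327, -0.0], [-0.0, 0.0, -1.0]]
force: [-0.3, 0.6, 0.4]
finger_gap: 0.0548
grasp_force: 0.0
```

```bash
python3 w.py w2.png
python3 - <<'E'
from h import *
s=arm.observe(); c=camera("wrist")
m=orange(c); n,l,st,ce=cv2.connectedComponentsWithStats(m)
i=1+np.argmax(st[1:,4]); cs,_=cv2.findContours((l==i).astype(np.uint8),0,1)
print(st[i],cv2.fitEllipse(cs[0]),cv2.minEnclosingCircle(cs[0]))
# ray of ellipse centre to z=0.02
u,v=cv2.fitEllipse(cs[0])[0]; a=world(c,u,v,0.); b=world(c,u,v,1.)
print(a+(b-a)*(0.02-a[2])/(b[2]-a[2]), np.round(s["tcp_rot"],3).tolist(),s["finger_gap"])
E
```

```text
2.675 [ 0.4521 -0.1411  0.121 ] [ 0.429 -0.074  0.241] [[0.94, 0.32, 0.09], [0.33, -0.91, -0.26], [-0.0, 0.28, -0.96]] 327.1
5331 circ 0.4546 -0.0397 r 0.0255 mid [ 0.4553 -0.0397  0.0268] ztop 0.0268
2017 circ 0.4538 -0.1353 r 0.0188 mid [ 0.4537 -0.1354  0.0202] ztop 0.0203
[ 271    3   80   89 5298] ((310.3477478027344, 46.89049530029297), (76.4852066040039, 86.62124633789062), 10.74675464630127) ((309.0, 47.5), 44.73543167114258)
[ 0.45557729 -0.0377033   0.02      ] [[-0.327, 0.945, 0.002], [0.945, 0.327, -0.001], [-0.002, 0.002, -1.0]] 0.054907976486605364
```

View pics/w2.png

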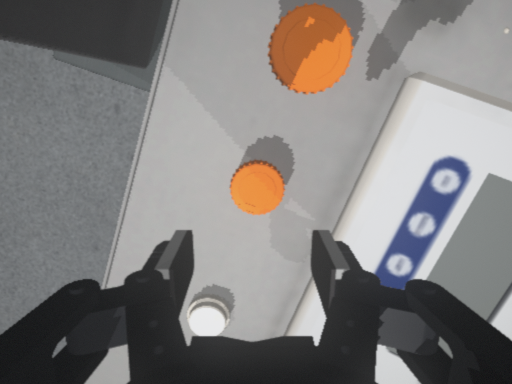

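The small cap is at px (257,188), between the fingers, and its position agrees with the first view. I'll descend and grip its upper rim.

Call:
play_rows(
  series=[
    [[5, 3.4, 40], [0, 0, 0], 55],
    [[5, 3.4, 75], [0, 0, 0], 55],
    [[5, 3.4, 91], [0, 0, 0], 55],
    [[5, 3.4, 91], [0, 0, 0], 55],
    [[5, 3.4, 91], [0, 0, 0], 55],
  ],
  newtons=25,
)

```text
time: 3.35
tool_pos: [0.4542, -0.1354, 0.0302]
tcp_rot: [[-0.328, 0.945, 0.003], [0.945, 0.328, -0.001], [-0.002, 0.002, -1.0]]
force: [-0.4, -0.3, 0.8]
finger_gap: 0.0552
grasp_force: 0.0
```

Call:
play_rows(
  series=[
    [[0, 0, 0], [0, 0, 0], 30],
    [[0, 0, 0], [0, 0, 0], 30],
    [[0, 0, 0], [0, 0, 0], 30],
    [[0, 0, 0], [0, 0, 0], 30],
    [[0, 0, 0], [0, 0, 0], 30],
  ],
  newtons=25,
)

```text
time: 3.98
tool_pos: [0.454, -0.1353, 0.0301]
tcp_rot: [[-0.328, 0.945, 0.003], [0.945, 0.328, -0.001], [-0.002, 0.002, -1.0]]
force: [-0.9, 0.8, 7.3]
finger_gap: 0.0356
grasp_force: 24.7
```

```bash
python3 w.py w3.png; python3 -c "
from h import *
s=arm.observe(); print(s['finger_gap'],s['grasp_force'],s['force'],s['tool_pos'])"
```

```text
4.025 [ 0.454  -0.1353  0.0301] [ 0.431 -0.068  0.151] [[0.94, 0.32, 0.09], [0.33, -0.91, -0.26], [0.0, 0.28, -0.96]] 327.1
12484 circ 0.4546 -0.0395 r 0.0261 mid [ 0.4546 -0.0439  0.0267] ztop 0.0268
4702 circ 0.4548 -0.1354 r 0.0194 mid [ 0.4548 -0.135   0.0198] ztop 0.0203
0.03592209619022703 24.668346047401428 [-0.5149882   0.76349931  6.43664434] [ 0.45399463 -0.13529485  0.03010804]
```

View pics/w3.png

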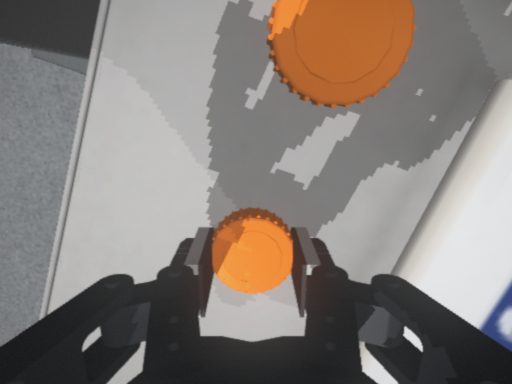

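Call:
play_rows(
  series=[
    [[0, 0, -20], [0, 0, 0], 30],
    [[0, 0, -75], [0, 0, 0], 30],
    [[0, 0, -130], [0, 0, 0], 30],
    [[0, 0, -185], [0, 0, 0], 30],
    [[0, 0, -200], [0, 0, 0], 30],
  ],
)

```text
time: 4.65
tool_pos: [0.4545, -0.1355, 0.2335]
tcp_rot: [[-0.328, 0.945, 0.008], [0.945, 0.328, -0.003], [-0.006, 0.006, -1.0]]
force: [-0.2, 0.3, -0.8]
finger_gap: 0.0356
grasp_force: 25.2
```

Run:
```python
from h import *
s=arm.observe(); print(s["tool_pos"],s["finger_gap"],s["grasp_force"],s["force"])
for n in("scene","side"):
    c={k:(v.item() if v.ndim==0 else v) for k,v in np.load(n+".npz",allow_pickle=True).items()}
    P=cloud(c)[c["z_map"]>0]
    for y0 in np.arange(-.2,.4,.05):
        q=P[(P[:,1]>y0)&(P[:,1]<y0+.05)&(P[:,2]>.1)&(P[:,2]<.6)&(P[:,0]>.35)&(P[:,0]<.9)]
        if len(q): print(n,round(y0,2),len(q),"minx",np.percentile(q[:,0],2).round(3),"zmax",q[:,2].max().round(3))
```

```text
[ 0.45452514 -0.13549025  0.23349576] 0.03562282503688393 25.209542512893677 [-0.20329026  0.26664791 -0.84392048]
scene -0.2 1251 minx 0.657 zmax 0.334
scene -0.15 879 minx 0.658 zmax 0.333
scene -0.1 1466 minx 0.659 zmax 0.327
scene -0.05 10 minx 0.685 zmax 0.316
scene 0.15 294 minx 0.609 zmax 0.262
scene 0.2 297 minx 0.594 zmax 0.261
scene 0.25 372 minx 0.59 zmax 0.262
side -0.2 418 minx 0.661 zmax 0.335
side -0.15 484 minx 0.662 zmax 0.333
side -0.1 1983 minx 0.668 zmax 0.327
side -0.05 28 minx 0.667 zmax 0.32
side 0.15 58 minx 0.609 zmax 0.264
side 0.2 195 minx 0.596 zmax 0.262
side 0.25 412 minx 0.596 zmax 0.263
```

Call:
play_rows(
  series=[
    [[50, 30, 0], [0, 0, 0], 30],
    [[103, 61, 0], [0, 0, 0], 30],
    [[156, 92, 0], [0, 0, 0], 30],
    [[209, 123, 0], [0, 0, 0], 30],
    [[262, 154, 0], [0, 0, 0], 30],
  ],
)

```text
time: 5.28
tool_pos: [0.5118, 0.1652, 0.2271]
tcp_rot: [[-0.328, 0.945, -0.001], [0.945, 0.328, -0.001], [-0.0, -0.002, -1.0]]
force: [1.2, -0.3, -0.2]
finger_gap: 0.0358
grasp_force: 25.2
```

Call:
play_rows(
  series=[
    [[0, 0, 0], [0, 0, 0], 30],
    [[0, 0, 0], [0, 0, 0], 30],
    [[0, 0, 0], [0, 0, 0], 30],
  ],
)

```text
time: 5.65
tool_pos: [0.512, 0.162, 0.2277]
tcp_rot: [[-0.326, 0.945, -0.001], [0.945, 0.326, -0.0], [-0.0, -0.001, -1.0]]
force: [-1.1, -0.3, -0.4]
finger_gap: 0.0354
grasp_force: 25.3
```

```bash
python3 w.py w4.png
python3 - <<'E'
from h import *
s=arm.observe(); print(s["tool_pos"],np.round(s["tcp_rot"],4).tolist(),s["finger_gap"],s["grasp_force"])
c=camera("wrist"); P=cloud(c)
for r in look_for("cell",c): print(r)
m=(abs(P[...,2]-.056)<.004)&(c["z_map"]>0)
n,l,st,ce=cv2.connectedComponentsWithStats(m.astype(np.uint8))
for i in range(1,n):
    if st[i,4]>150:
        q=P[l==i]; (x,y),r=cv2.minEnclosingCircle(q[:,:2].astype(np.float32)); print(st[i],round(x,4),round(y,4),round(r,4),np.median(q[:,2]).round(4))
h=cv2.cvtColor(c["pixels"],cv2.COLOR_RGB2HSV)
b=(abs(h[...,0].astype(int)-110)<14)&(h[...,1]>120)&(abs(P[...,2]-.014)<.005)
print("base",b.sum(),cv2.minAreaRect(P[b][:,:2].astype(np.float32)))
q=P[(abs(P[...,2]-.028)<.003)&(np.hypot(P[...,0]-.519,P[...,1]-.192)<.06)]
print("nest",len(q),cv2.minAreaRect(q[:,:2].astype(np.float32)))
E
```

```text
5.7 [0.5122 0.162  0.2279] [0.49  0.229 0.348] [[0.95, 0.31, 0.09], [0.33, -0.91, -0.26], [-0.0, 0.28, -0.96]] 327.1
[0.51217988 0.16195906 0.22793623] [[-0.3257, 0.9455, -0.0006], [0.9455, 0.3257, -0.0003], [-0.0001, -0.0007, -1.0]] 0.03540383921444112 25.29507726430893
{'bbox': [244.5, 118.8, 294.4, 168.9], 'score': 0.87}
[245 121  49  50 961] 0.5195 0.1881 0.0226 0.0564
base 9354 ((0.5503450036048889, 0.19864383339881897), (0.17154166102409363, 0.1089441105723381), 19.016515731811523)
nest 2494 ((0.5196923613548279, 0.18800154328346252), (0.06616920232772827, 0.06634531170129776), 18.892765045166016)
```

View pics/w4.png

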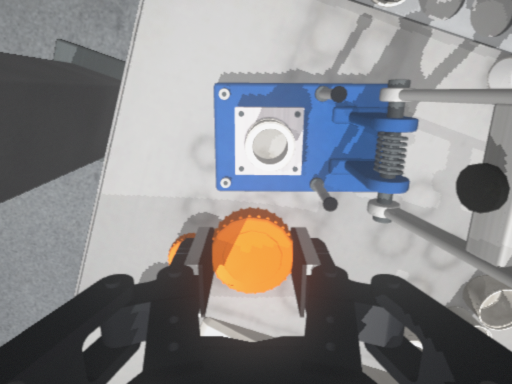

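The picture shows the cell in its nest at px (270,143), the cap held at (252,255), and the lever standing open to the right. Next I move above the cell and measure again.

Call:
play_rows(
  series=[
    [[22, 16, 0], [0, 0, 0], 30],
    [[22, 16, 50], [0, 0, 0], 30],
    [[22, 16, 80], [0, 0, 0], 30],
    [[22, 16, 88], [0, 0, 0], 30],
    [[22, 16, 88], [0, 0, 0], 30],
  ],
)

```text
time: 6.42
tool_pos: [0.5205, 0.1889, 0.1407]
tcp_rot: [[-0.327, 0.945, 0.0], [0.945, 0.327, 0.0], [-0.0, 0.0, -1.0]]
force: [-0.5, -1.1, 0.3]
finger_gap: 0.0357
grasp_force: 25.3
```

```bash
cat > m.py <<'E'
from h import *
s=arm.observe(); print(s["tool_pos"].round(4) if hasattr(s["tool_pos"],'round') else s["tool_pos"],np.round(s["tcp_rot"],4).tolist(),s["force"])
c=camera("wrist"); P=cloud(c)
m=orange(c).astype(bool)&(P[...,2]>.05)&(c["z_map"]>0)
zt=np.percentile(P[m][:,2],90); q=P[m&(P[...,2]>zt-.003)]
(x,y),r=cv2.minEnclosingCircle(q[:,:2].astype(np.float32)); print("cap",round(x,4),round(y,4),round(r,4),zt.round(4))
from scipy.optimize import least_squares
m=(abs(P[...,2]-.056)<.004)&(c["z_map"]>0)&(np.hypot(P[...,0]-.5198,P[...,1]-.1883)<.026)
q=P[m]; A=np.c_[2*q[:,:2],np.ones(len(q))]
rr=np.hypot(q[:,0]-.5198,q[:,1]-.1883); o=q[rr>.0195]
f=lambda p:np.hypot(o[:,0]-p[0],o[:,1]-p[1])-.0215
(x,y),r=cv2.minEnclosingCircle(q[:,:2].astype(np.float32)); print("cell",len(q),round(x,4),round(y,4),round(r,4),np.median(q[:,2]).round(4),(q.max(0)[:2]+q.min(0)[:2])/2)
E
python3 m.py; python3 w.py w5.png
```

```text
[0.5205 0.1889 0.1407] [[-0.3269, 0.9451, 0.0002], [0.9451, 0.3269, 0.0], [-0.0, 0.0002, -1.0]] [-0.53439058 -1.08212298  0.3300507 ]
cap 0.5164 0.1892 0.0244 0.1315
cell 1209 0.5197 0.1884 0.0227 0.0563 [0.51991243 0.19041051]
6.525 [0.5215 0.1893 0.1423] [0.499 0.256 0.262] [[0.94, 0.31, 0.09], [0.33, -0.91, -0.26], [0.0, 0.28, -0.96]] 327.1
88 circ 0.4687 -0.0206 r 0.0079 mid [ 0.4687 -0.0201  0.0243] ztop 0.0242
```

View pics/w5.png

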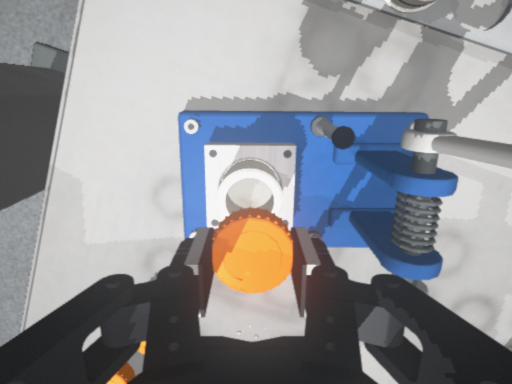

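Cap is at px (252,255), almost over the cell mouth at (250,195).

Call:
play_rows(
  series=[
    [[0, 0, 25], [0, 0, 0], 30],
    [[0, 0, 45], [0, 0, 0], 30],
    [[0, 0, 45], [0, 0, 0], 30],
  ],
)

```text
time: 6.9
tool_pos: [0.5192, 0.189, 0.0939]
tcp_rot: [[-0.328, 0.945, -0.003], [0.945, 0.328, -0.001], [0.0, -0.003, -1.0]]
force: [-0.4, -0.3, -0.6]
finger_gap: 0.0359
grasp_force: 25.3
```

```bash
cat > m2.py <<'E'
from h import *
T=[];C=[];L=[]
for k in range(6):
    c=camera("wrist"); s=arm.observe(); T.append(s["tool_pos"]); P=cloud(c)
    n,l,st,ce=cv2.connectedComponentsWithStats(cv2.morphologyEx(orange(c),cv2.MORPH_OPEN,np.ones((5,5),np.uint8)))
    i=l[255,252]; q=P[(l==i)&(c["z_map"]>0)]; zt=np.median(q[:,2]); q=q[abs(q[:,2]-zt)<.004]
    (x,y),r=cv2.minEnclosingCircle(q[:,:2].astype(np.float32)); C.append([x,y,zt,r])
    m=(abs(P[...,2]-.056)<.003)&(c["z_map"]>0)&(np.hypot(P[...,0]-.5198,P[...,1]-.1883)<.027)
    q=P[m]; (x,y),r=cv2.minEnclosingCircle(q[:,:2].astype(np.float32)); L.append([x,y,np.median(q[:,2]),r])
t=np.mean(T,0);print("tcp",t.round(4),np.std(T,0).round(4),"cap",np.median(C,0).round(4),"cell",np.median(L,0).round(4))
Rt=np.array(s["tcp_rot"])
print("cap-tcp tool",1e3*(np.r_[np.median(C,0)[:2]-t[:2],0]@Rt),"cell-tcp tool",1e3*(np.r_[np.median(L,0)[:2]-t[:2],0]@Rt),s["force"],s["grasp_force"])
E
python3 m2.py
```

```text
tcp [0.5208 0.1894 0.0961] [0.0004 0.0001 0.0005] cap [0.5454 0.22   0.0122 0.1216] cell [0.5192 0.1907 0.0563 0.0223]
cap-tcp tool [20.79936656 33.26499751  0.05740156] cell-tcp tool [ 1.72477199 -1.11156903 -0.00230775] [-0.44733456  0.8343941   1.27536111] 25.3131902217865
```

Call:
play_rows(
  series=[
    [[0, -1.4, 0], [0, 0, 0], 30],
    [[0, -1.4, 4], [0, 0, 0], 30],
    [[0, -1.4, 8], [0, 0, 0], 30],
    [[0, -1.4, 12], [0, 0, 0], 30],
    [[0, -1.4, 14], [0, 0, 0], 30],
  ],
)

```text
time: 7.82
tool_pos: [0.5187, 0.1887, 0.0807]
tcp_rot: [[-0.328, 0.945, -0.001], [0.945, 0.328, -0.0], [0.0, -0.001, -1.0]]
force: [0.1, 0.5, -1.3]
finger_gap: 0.0354
grasp_force: 25.3
```

Call:
play_rows(
  series=[
    [[0, 0, 1], [0, 0, 0], 30],
    [[0, 0, 1.5], [0, 0, 0], 30],
    [[0, 0, 1.5], [0, 0, 0], 30],
  ],
)

```text
time: 8.2
tool_pos: [0.5191, 0.1889, 0.0802]
tcp_rot: [[-0.328, 0.945, 0.0], [0.945, 0.328, 0.0], [-0.0, 0.0, -1.0]]
force: [-0.8, -0.5, 2.8]
finger_gap: 0.036
grasp_force: 25.6
```

```bash
sed -i 's/i=l\[255,252\]/i=1+np.argmax(st[1:,4]*(abs(ce[1:,0]-252)<30))/' m2.py; python3 m2.py; python3 w.py w6.png
```

```text
tcp [0.5191 0.1889 0.0802] [0. 0. 0.] cap [0.508  0.1875 0.0703 0.0115] cell [0.517  0.197  0.0562 0.0206]
cap-tcp tool [ 2.36557972e+00 -1.09106585e+01 -4.25388961e-03] cell-tcp tool [8.38068681e+00 6.69739835e-01 2.76179281e-04] [-1.15956957 -0.55734158  2.9562188 ] 25.62796264886856
8.55 [0.5191 0.1889 0.0801] [0.497 0.256 0.201] [[0.94, 0.32, 0.09], [0.33, -0.91, -0.26], [-0.0, 0.28, -0.96]] 327.1
170 circ 0.5263 0.196 r 0.0161 mid [0.5263 0.1971 0.07  ] ztop 0.0691
554 circ 0.5087 0.1884 r 0.0127 mid [0.5071 0.1884 0.0704] ztop 0.0703
126 circ 0.4786 0.061 r 0.007 mid [0.4788 0.0621 0.0246] ztop 0.0247
```

View pics/w6.png

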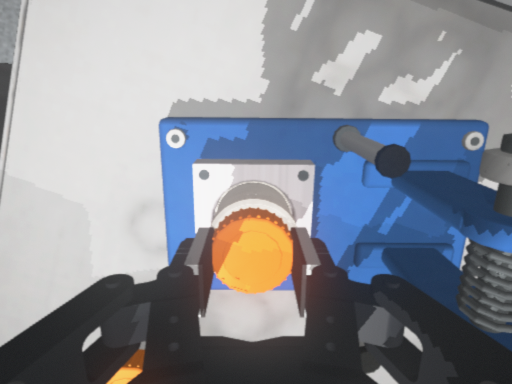

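The cap top reads 70 mm and it looks centred in the mouth at px (252,255), so it's seated. I'll release, rise, and check.

Call:
play_rows(
  series=[
    [[0, 0, 0], [0, 0, 0], 50],
    [[0, 0, 0], [0, 0, 0], 50],
    [[0, 0, 0], [0, 0, 0], 50],
    [[0, 0, -20], [0, 0, 0], 50],
    [[0, 0, -60], [0, 0, 0], 50],
  ],
)

```text
time: 9.18
tool_pos: [0.5178, 0.1885, 0.1396]
tcp_rot: [[-0.328, 0.945, -0.004], [0.945, 0.328, -0.001], [0.0, -0.004, -1.0]]
force: [0.4, -0.2, 0.4]
finger_gap: 0.0498
grasp_force: 0.0
```

Call:
play_rows(
  series=[
    [[-20, 0, -60], [0, 0, 0], 50],
    [[-40, 0, -115], [0, 0, 0], 50],
    [[-40, 0, -150], [0, 0, 0], 50],
    [[-40, 0, -150], [0, 0, 0], 50],
    [[-40, 0, -150], [0, 0, 0], 50],
  ],
)

```text
time: 9.8
tool_pos: [0.5316, 0.151, 0.2896]
tcp_rot: [[-0.328, 0.945, -0.0], [0.945, 0.328, -0.0], [0.0, -0.0, -1.0]]
force: [0.0, 0.2, -0.8]
finger_gap: 0.0502
grasp_force: 0.0
```

Run:
```python
from h import *
c=camera("wrist");P=cloud(c);ok=c["z_map"]>0;s=arm.observe()
m=orange(c).astype(bool)&ok&(abs(P[...,2]-.069)<.006); q=P[m]
print("cap",len(q),cv2.minEnclosingCircle(q[:,:2].astype(np.float32)),np.median(q[:,2]))
A=np.c_[q[:,:2]-q[:,:2].mean(0),np.ones(len(q))]; print("tilt",np.linalg.lstsq(A,q[:,2],rcond=None)[0][:2])
r=np.hypot(P[...,0]-.5197,P[...,1]-.188)
q=P[ok&(abs(P[...,2]-.056)<.004)&(r<.027)];print("rim",len(q),cv2.minEnclosingCircle(q[:,:2].astype(np.float32)))
q=P[ok&(abs(P[...,2]-.028)<.003)&(r<.05)]; print("nest",len(q),cv2.minAreaRect(q[:,:2].astype(np.float32)))
print(s["tool_pos"],np.round(s["tcp_rot"],4).tolist(),s["finger_gap"],s["time"])
save(c,"w7.png")
# handle: from lever geometry in scene/side
a=np.deg2rad(18.9);X=np.array([np.cos(a),np.sin(a),0])
for n in("scene","side"):
    c=camera(n);P=cloud(c);ok=c["z_map"]>0
    e=P-np.array([.5197,.188,0]); px=e@X; py=-e[...,0]*np.sin(a)+e[...,1]*np.cos(a)
    m=ok&(px>.1)&(px<.18)&(abs(py)<.036)&(P[...,2]>.225)&(P[...,2]<.28)
    print(n,m.sum(),"px",np.percentile(px[m],[2,50,98]).round(4),"z",np.percentile(P[m][:,2],[2,50,98]).round(4),"py",np.ptp(py[m]))
```

```text
cap 0 ((0.0, 0.0), 0.0) nan
tilt [0. 0.]
rim 313 ((0.5193576812744141, 0.18793845176696777), 0.022627271711826324)
nest 1876 ((0.5194899439811707, 0.1874680519104004), (0.06610459834337234, 0.06585085391998291), 18.76899528503418)
[0.53125239 0.15100154 0.28845871] [[-0.3278, 0.9447, -0.0023], [0.9447, 0.3278, -0.0004], [0.0004, -0.0023, -1.0]] 0.05015082454805356 9.85
scene 136 px [0.1275 0.1312 0.1399] z [0.2472 0.2565 0.2606] py 0.07145971786335631
side 140 px [0.1323 0.142  0.1475] z [0.251  0.2581 0.2609] py 0.07052353775397228
  return _methods._mean(a, axis=axis, dtype=dtype,
  ret = ret.dtype.type(ret / rcount)
<stdin>:5: RuntimeWarning: Mean of empty slice.
  ret = um.true_divide(
```

View pics/w7.png

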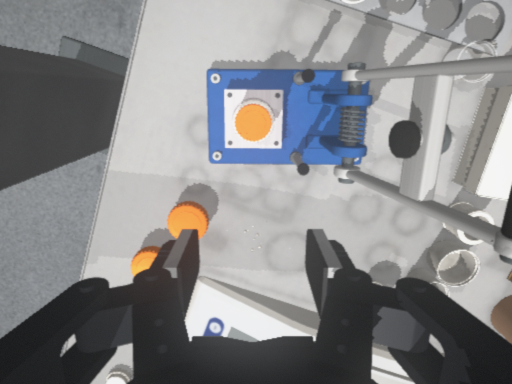

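The cap is in the cell at px (253,122) and the lever handle is at the right edge, near (508,240). The mask found no cap pixels near 70 mm, so I'll check the cap height directly.

Run:
```python
from h import *
c=camera("wrist");P=cloud(c)
h=cv2.cvtColor(c["pixels"],cv2.COLOR_RGB2HSV)
print(P[122,253],h[122,253],P[112:133:4,253,2].round(4),P[122,240:268:4,2].round(4))
m=(h[...,0]<24)&(h[...,1]>150)&(P[...,2]>.05)&(P[...,2]<.1);m[200:]=0;m[:,300:]=0
q=P[m];print(len(q),cv2.minEnclosingCircle(q[:,:2].astype(np.float32)),np.percentile(q[:,2],[5,50,95]))
t=q[q[:,2]>.067];A=np.c_[t[:,:2]-t[:,:2].mean(0),np.ones(len(t))]; print("tilt",np.linalg.lstsq(A,t[:,2],rcond=None)[0][:2])
s=arm.observe();print(s["tool_pos"],s["time"])
```

```text
[0.51847741 0.18870971 0.06990283] [ 16 167 245] [0.0688 0.0706 0.0706 0.0698 0.0709 0.0711] [0.071  0.0702 0.0714 0.0711 0.0715 0.0708 0.0706]
980 ((0.51946622133255, 0.18854402005672455), 0.018044404685497284) [0.06899147 0.07030576 0.07156021]
tilt [-0.00254684 -0.0095469 ]
[0.53126471 0.15104622 0.28789397] 10.0
```

Call:
play_rows(
  series=[
    [[10, 30, -40], [0, 0, 0], 45],
    [[24, 80, -45], [0, 0, 0], 45],
    [[38, 132, -45], [0, 0, 0], 45],
    [[38, 140, -45], [0, 0, 0], 45],
    [[38, 140, -45], [0, 0, 0], 45],
  ],
)

```text
time: 10.62
tool_pos: [0.6516, 0.2327, 0.3331]
tcp_rot: [[-0.328, 0.945, -0.003], [0.945, 0.328, -0.001], [-0.0, -0.003, -1.0]]
force: [-0.1, -0.0, -0.2]
finger_gap: 0.045
grasp_force: 0.0
```

Run:
```python
from h import *
a=np.deg2rad(18.9);X=np.array([np.cos(a),np.sin(a),0])
T=[]
for k in range(2):
    c=camera("wrist"); s=arm.observe();T.append(s["tool_pos"]); P=cloud(c);ok=c["z_map"]>0
    e=P-np.array([.5197,.188,0]); px=e@X; py=-e[...,0]*np.sin(a)+e[...,1]*np.cos(a)
    m=ok&(px>.1)&(px<.18)&(abs(py)<.04)&(P[...,2]>.235)&(P[...,2]<.28)
    print(m.sum(),"px",np.percentile(px[m],[2,50,98]).round(4),"z",np.percentile(P[m][:,2],[2,50,98]).round(4),"py",py[m].min(),py[m].max())
t=np.mean(T,0)-np.array([.5197,.188,0]); print(T[-1],"tcp press",t@X,-t[0]*np.sin(a)+t[1]*np.cos(a))
save(c,"w8.png")
```

```text
2852 px [0.1323 0.1395 0.147 ] z [0.2545 0.259  0.2609] py -0.039998876022142124 0.03995430389436099
2887 px [0.1319 0.1395 0.1469] z [0.2543 0.259  0.261 ] py -0.03991361351502928 0.03998826322622931
[0.651058   0.23222323 0.33461947] tcp press 0.13869313644585685 -0.0006506315605606661
```

View pics/w8.png

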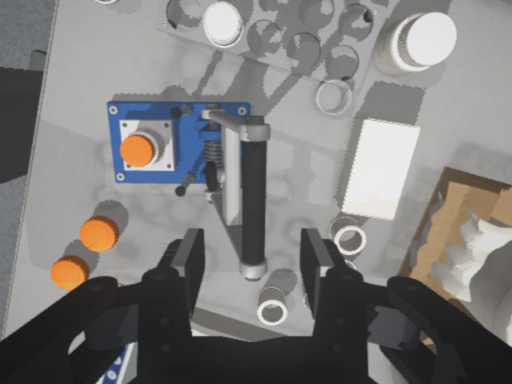

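The handle bar runs down the middle between the fingers at px (253,200).

Call:
play_rows(
  series=[
    [[0, 0, 40], [0, 0, 0], 45],
    [[0, 0, 79], [0, 0, 0], 45],
    [[0, 0, 79], [0, 0, 0], 0],
    [[0, 0, 79], [0, 0, 0], 0],
    [[0, 0, 79], [0, 0, 0], 0],
  ],
  newtons=40,
)

```text
time: 11.35
tool_pos: [0.6517, 0.2325, 0.2567]
tcp_rot: [[-0.327, 0.945, 0.0], [0.945, 0.327, -0.0], [-0.0, 0.0, -1.0]]
force: [-0.4, -0.6, -6.4]
finger_gap: 0.0147
grasp_force: 39.1
```

Run:
```python
from h import *
s=arm.observe();print(s["finger_gap"],s["grasp_force"],s["force"],s["tool_pos"])
# arc rows: handle relative (press x -> tool y, z down) mm
th0=np.arctan2(164,44);r=np.hypot(164,44)
for k,f in enumerate(np.linspace(0,1,21)):
    th=th0+f*1.833
    print(k,"y %.1f z %.1f"%(r*np.cos(th)-44,164-r*np.sin(th)),end="; ")
```

```text
0.014674485903378222 39.09528851509094 [-0.42356422 -0.63131117 -6.37013116] [0.65172943 0.23245227 0.25671094]
0 y -0.0 z 0.0; 1 y -15.2 z -3.3; 2 y -30.6 z -5.3; 3 y -46.2 z -5.8; 4 y -61.7 z -4.9; 5 y -77.1 z -2.5; 6 y -92.2 z 1.2; 7 y -106.9 z 6.3; 8 y -121.1 z 12.7; 9 y -134.6 z 20.4; 10 y -147.4 z 29.3; 11 y -159.2 z 39.3; 12 y -170.2 z 50.4; 13 y -180.0 z 62.4; 14 y -188.8 z 75.3; 15 y -196.3 z 88.9; 16 y -202.5 z 103.1; 17 y -207.4 z 117.9; 18 y -211.0 z 133.1; 19 y -213.1 z 148.5; 20 y -213.8 z 164.0;
```

Call:
play_rows(
  series=[
    [[0, -15.2, -3.3], [0, 0, 0], 0],
    [[0, -30.6, -5.3], [0, 0, 0], 0],
    [[0, -46.2, -5.8], [0, 0, 0], 0],
    [[0, -61.7, -4.9], [0, 0, 0], 0],
    [[0, -77.1, -2.5], [0, 0, 0], 0],
  ],
)

```text
time: 11.98
tool_pos: [0.5792, 0.2079, 0.2614]
tcp_rot: [[-0.328, 0.945, 0.006], [0.945, 0.328, 0.002], [0.0, 0.006, -1.0]]
force: [2.9, 2.6, 5.2]
finger_gap: 0.0146
grasp_force: 40.8
```

Call:
play_rows(
  series=[
    [[0, -15.1, 3.7], [0, 0, 0], 0],
    [[0, -29.8, 8.8], [0, 0, 0], 0],
    [[0, -44, 15.2], [0, 0, 0], 0],
    [[0, -57.5, 22.9], [0, 0, 0], 0],
    [[0, -70.3, 31.8], [0, 0, 0], 0],
  ],
)

```text
time: 12.6
tool_pos: [0.5123, 0.1851, 0.2279]
tcp_rot: [[-0.328, 0.945, 0.003], [0.945, 0.328, 0.003], [0.001, 0.004, -1.0]]
force: [4.2, 5.8, -0.8]
finger_gap: 0.0143
grasp_force: 42.0
```

```bash
cat > p.py <<'E'
from h import *
a=np.deg2rad(18.9);X=np.array([np.cos(a),np.sin(a),0])
s=arm.observe();t=np.array(s["tool_pos"])-[.5197,.188,0]
x=t@X;z=t[2]-.003
print("press x",x.round(4),"y",(-t[0]*np.sin(a)+t[1]*np.cos(a)).round(4),"bar z",z.round(4),"r",np.hypot(x-.095,z-.088),"ang",np.arctan2(z-.088,x-.095)-np.arctan2(.164,.044),np.round(s["force"],1),s["finger_gap"],s["grasp_force"],s["time"])
E
python3 p.py
```

```text
press x -0.0079 y -0.0003 bar z 0.2249 r 0.1713093581837518 ang 0.9065781536223501 [ 4.2  5.8 -0.8] 0.014302636265995728 41.989962458610535 12.6
```

Call:
play_rows(
  series=[
    [[0, -11.8, 10], [0, 0, 0], 0],
    [[0, -22.8, 21.1], [0, 0, 0], 0],
    [[0, -32.6, 33.1], [0, 0, 0], 0],
    [[0, -41.4, 46], [0, 0, 0], 0],
    [[0, -48.9, 59.6], [0, 0, 0], 0],
  ],
)

```text
time: 13.22
tool_pos: [0.4666, 0.1694, 0.168]
tcp_rot: [[-0.327, 0.945, 0.004], [0.945, 0.327, 0.003], [0.002, 0.004, -1.0]]
force: [4.2, 7.1, 5.1]
finger_gap: 0.0144
grasp_force: 44.7
```

Call:
play_rows(
  series=[
    [[0, -6.2, 14.2], [0, 0, 0], 0],
    [[0, -11.1, 29], [0, 0, 0], 0],
    [[0, -14.7, 44.2], [0, 0, 0], 0],
    [[0, -16.8, 59.6], [0, 0, 0], 0],
    [[0, -17.5, 70], [0, 0, 0], 0],
  ],
)

```text
time: 13.85
tool_pos: [0.4494, 0.1636, 0.0976]
tcp_rot: [[-0.327, 0.945, 0.0], [0.945, 0.327, 0.002], [0.002, 0.001, -1.0]]
force: [-2.8, 5.3, 8.1]
finger_gap: 0.0145
grasp_force: 48.2
```

```bash
python3 p.py
```

```text
press x -0.0745 y -0.0003 bar z 0.0946 r 0.16959045356474908 ang 1.7939614272702635 [-2.8  5.3  8.1] 0.014525500419415147 48.21357071399689 13.85
```

Call:
play_rows(
  series=[
    [[0, 0, 2], [0, 0, 0], 0],
    [[0, 0, 4], [0, 0, 0], 0],
    [[0, 0, 6], [0, 0, 0], 0],
    [[0, 0, 7], [0, 0, 0], 0],
    [[0, 0, 7], [0, 0, 0], 0],
  ],
  newtons=60,
)

```text
time: 14.48
tool_pos: [0.4492, 0.1635, 0.0917]
tcp_rot: [[-0.327, 0.945, -0.001], [0.945, 0.327, 0.002], [0.002, -0.001, -1.0]]
force: [-4.9, 4.9, 12.0]
finger_gap: 0.0142
grasp_force: 59.0
```

```bash
python3 p.py
```

```text
press x -0.0747 y -0.0003 bar z 0.0887 r 0.16966575392720268 ang 1.8288055985449678 [-4.9  4.9 12. ] 0.014155141002435204 58.967079520225525 14.475
```

Call:
play_rows(
  series=[
    [[0, 0, 1], [0, 0, 0], 0],
    [[0, 0, 2], [0, 0, 0], 0],
    [[0, 0, 3], [0, 0, 0], 0],
    [[0, 0, 3], [0, 0, 0], 0],
    [[0, 0, 3], [0, 0, 0], 0],
  ],
)

```text
time: 15.1
tool_pos: [0.4491, 0.1635, 0.0886]
tcp_rot: [[-0.327, 0.945, -0.002], [0.945, 0.327, 0.002], [0.002, -0.001, -1.0]]
force: [-4.9, 4.0, 11.5]
finger_gap: 0.0144
grasp_force: 59.6
```

```bash
python3 p.py
```

```text
press x -0.0748 y -0.0003 bar z 0.0856 r 0.1697877511822781 ang -4.4363884698598035 [-4.9  4.  11.5] 0.014399236894029731 59.64767038822174 15.1
```

Run:
```python
from h import *
a=np.deg2rad(18.9);X=np.array([np.cos(a),np.sin(a),0])
ims=[]
for n in("scene","side","wrist"):
    c=camera(n);P=cloud(c);ok=c["z_map"]>0;ims.append(c["pixels"])
    e=P-np.array([.5197,.188,0]); px=e@X; py=-e[...,0]*np.sin(a)+e[...,1]*np.cos(a)
    m=ok&(abs(px+.075)<.02)&(abs(py)<.041)&(abs(py)>.022)&(P[...,2]>.06)&(P[...,2]<.12)
    if m.sum(): print(n,"bar",m.sum(),"px",np.percentile(px[m],[2,50,98]).round(4),"z",np.percentile(P[m][:,2],[2,50,95,98]).round(4))
    m=ok&(px>-.05)&(px<.09)&(abs(abs(py)-.046)<.008)&(P[...,2]>.06)&(P[...,2]<.14)
    if m.sum()>10:
        A=np.c_[px[m],np.ones(m.sum())]; print(n,"arms",m.sum(),np.linalg.lstsq(A,P[m][:,2],rcond=None)[0])
s=ims[1][215:315,190:330]; w=ims[2]
cv2.imwrite("pics/z.png",np.hstack([cv2.resize(s,(403,288)),cv2.resize(w,(384,288))])[:,:,::-1])
```

```text
scene bar 46 px [-0.0855 -0.0812 -0.0732] z [0.0887 0.0958 0.0985 0.0987]
scene arms 338 [-0.03072991  0.09098941]
side bar 33 px [-0.0784 -0.0705 -0.0648] z [0.0888 0.096  0.0981 0.0984]
side arms 581 [-0.03654529  0.09113289]
wrist bar 2619 px [-0.0819 -0.0744 -0.0668] z [0.0909 0.0967 0.0983 0.0986]
wrist arms 6683 [-0.20919557  0.09103339]
```

View pics/z.png

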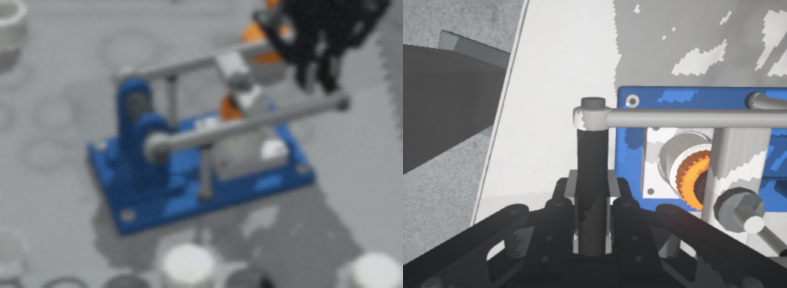

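The handle bar's top is at 98.5 mm, 2.5 mm above the level position, so it has slipped slightly in the pads. I'll grip harder and push the rest of the way.

Call:
play_rows(
  series=[
    [[0, 0, 0], [0, 0, 0], 0],
    [[0, 0, 1], [0, 0, 0], 0],
    [[0, 0, 2], [0, 0, 0], 0],
    [[0, 0, 3], [0, 0, 0], 0],
    [[0, 0, 4], [0, 0, 0], 0],
  ],
  newtons=115,
)

```text
time: 15.88
tool_pos: [0.4491, 0.1635, 0.0856]
tcp_rot: [[-0.327, 0.945, -0.002], [0.945, 0.327, 0.001], [0.002, -0.002, -1.0]]
force: [-9.1, 3.4, 21.2]
finger_gap: 0.0131
grasp_force: 113.2
```

Call:
play_rows(
  series=[
    [[0, 0, 0], [0, 0, 0], 0],
    [[0, 0, 0], [0, 0, 0], 0],
    [[0, 0, 0], [0, 0, 0], 0],
  ],
)

```text
time: 16.25
tool_pos: [0.4491, 0.1635, 0.0857]
tcp_rot: [[-0.327, 0.945, -0.002], [0.945, 0.327, 0.002], [0.002, -0.002, -1.0]]
force: [-8.9, 3.2, 19.4]
finger_gap: 0.0137
grasp_force: 112.9
```

```bash
cat > e.py <<'E'
exec(open("p.py").read())
c=camera("wrist");P=cloud(c);ok=c["z_map"]>0
e=P-np.array([.5197,.188,0]); px=e@X; py=-e[...,0]*np.sin(a)+e[...,1]*np.cos(a)
m=ok&(abs(px+.075)<.02)&(abs(py)<.041)&(abs(py)>.022)&(P[...,2]>.06)&(P[...,2]<.12)
print("bar",np.percentile(px[m],[2,50,98]).round(4),"z",np.percentile(P[m][:,2],[95,98]).round(4))
h=cv2.cvtColor(c["pixels"],cv2.COLOR_RGB2HSV)
m=ok&(h[...,0]<24)&(h[...,1]>130)&(abs(px)<.035)&(abs(py)<.035)&(P[...,2]>.05)&(P[...,2]<.09)
print("cap",m.sum(),px[m].min(),px[m].max(),py[m].min(),py[m].max(),np.percentile(P[m][:,2],[10,50,90]))
m=ok&(abs(P[...,2]-.056)<.003)&(np.hypot(px,py)<.028)&(h[...,1]<60)
print("rim",m.sum(),px[m].min(),px[m].max(),py[m].min(),py[m].max())
E
python3 e.py
```

```text
press x -0.0747 y -0.0003 bar z 0.0827 r 0.1697733730364288 ang -4.419197250098467 [-8.9  3.2 19.4] 0.013672104907794032 112.89226055145264 16.25
bar [-0.082  -0.0743 -0.0668] z [0.0953 0.0956]
cap 1917 -0.019198228265161092 -0.0006502155160044948 -0.01702923421874587 0.025017032054322753 [0.0623826  0.0698818  0.07114711]
rim 997 -0.021794495211241525 0.00291671079841721 -0.019697324568025355 0.02312657918772719
```

Call:
play_rows(
  series=[
    [[0, 0, 0], [0, 0, 0], 0],
    [[0, 0, 0], [0, 0, 0], 0],
    [[0, 0, 0], [0, 0, 0], 0],
    [[0, 0, 0], [0, 0, 0], 0],
    [[0, 0, 0], [0, 0, 0], 0],
  ],
)

```text
time: 16.92
tool_pos: [0.4491, 0.1635, 0.0857]
tcp_rot: [[-0.327, 0.945, -0.002], [0.945, 0.327, 0.002], [0.002, -0.002, -1.0]]
force: [-9.0, 3.3, 19.5]
finger_gap: 0.0132
grasp_force: 112.9
```

```bash
python3 e.py | head -2; python3 -c "
from cell import workorder
print(workorder.hand_in())"
```

```text
press x -0.0747 y -0.0003 bar z 0.0827 r 0.16979578158824515 ang -4.419191034422953 [-9.   3.3 19.5] 0.013173050975994164 112.89466738700867 16.925
bar [-0.0819 -0.0743 -0.0668] z [0.0952 0.0954]
the job is handed in; nothing more can be done
None
```

I handed the job in at about 17 s with the smallest orange cap seated in the cell and the fingers holding the handle down on its stop with about 19 N; hand-in gave no verdict.

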